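# Peg the stop and hold a jar block in the drilling jig

## Task

Take the purple-capped stop pin from the grey stand and put it down through the hole in the drilling jig's metal bed, fully home, and let go of it. Then slide the wooden jar block, long side to the blue fence, flush against both the fence and the pin, and hold it there for drilling with one firm diagonal push: into the fence, towards the pin and down onto the bed. Finish while still pushing; leave the other sticks, the jars, the mug and the marker where they are.

Things in the scene. Friction and masses are not known exactly. Their poses are not given: they have to be found in the camera images.
- jig: The drilling jig, fixed to the table; origin on the table surface under the centre of its bed; its x axis points square to the fence, towards it, y along the fence to the left, z up. All its parts turn with it. A small dark steel foot 12 mm high juts 20 mm out of the bed's near side.
- bed: The jig's aluminium bed plate, 260 (x) by 340 (y) by 24 mm thick, fixed in the jig; origin at the centre of its underside (same place and axes as the jig). The block lies and slides on its top, 24 mm above the table.
- fence: The jig's blue fence, a bar along the far side of the bed, 20 (x) by 340 (y) by 30 mm high; origin at the centre of its underside, on the bed, 110 mm in jig +x. The face the block goes against lies 100 mm in jig +x of the jig's centre. Its top is 54 mm above the table.
- bed_hole0 (a point): Mouth of the stop hole, at the bed's top surface, 45 mm in jig +x and 110 mm in jig +y of the jig's centre. 13.8 mm in diameter with a 2 mm chamfer, straight down right through the 24 mm bed to the table.
- stop_pin: The stop pin: white round stick 12 mm wide, 70 mm long, chamfered foot, with a purple cap on top 18 mm wide and 22 mm high; 92 mm in all, 30 g. Origin at the centre of its foot end, z towards the cap. Starts upright in one of the stand's holes, foot 12 mm above the table. Fully home in the jig, its foot rests on the table and 68 mm stand above the bed, with a little play.
- block: Workpiece: pale wood block 110 (x) by 130 (y) by 40 mm high, about 0.3 kg, loose on the bed; origin at the centre of its underside. Same after half a turn. Central round well in its top, 56 mm wide, 26 mm deep (floor 14 mm above the underside): closed fingers fit in, to slide and press it. Starts short of fence and pin. Home, its centre is 45 mm in jig +x and 39 to 42 mm in jig +y of the jig's centre.
- stand: The grey plastic stick stand, fixed, 150 (x) by 50 (y) by 40 mm high; origin at the centre of its underside; three holes 14 mm wide and 28 mm deep in a row along its x axis, at -50, 0 and +50 mm, each with a capped stick.
- green_stick: A scent stick of the pin's size and shape, but with a green cap, in the stand; to be left there. Origin at the centre of its foot.
- orange_stick: A scent stick of the pin's size and shape, but with an orange cap, in the stand; to be left there. Origin at the centre of its foot.
- jar_a: Pale jar with a yellow lid, 60 mm wide, 68 mm high, right of the jig; origin at its underside.
- jar_b: Pale jar with a yellow lid, 60 mm wide, 68 mm high, right of the stand; origin at its underside.
- jar_c: Pale jar with a yellow lid, 60 mm wide, 68 mm high, beyond the jig; origin at its underside.
- mug: Blue mug, 80 mm wide, 90 mm high, beyond the jig; origin at its underside.
- marker: White marker, 130 by 14 by 12 mm, lying left of the jig; origin at its underside.

How it is judged:
By the outcome, as a careful person would: the job done as asked, in the order asked, and still so for the second after the job is handed in, while the arm keeps its last pose, push and grip.
It also fails if it takes over 61 s, if anything falls off the work surface, if the arm or the gripper's body presses on something with over 40 N, if the wrist force passes 120 N, or if a joint passes its speed limit or range.

## Robot

A 6-joint arm with a two-finger parallel gripper is mounted at the origin on the work surface. World frame = base frame: x ahead of the robot, y to its left, z up, the work surface at z = 0. Lengths are in mm, angles in rad, forces in N, time in s.
With the tool pointing down it reaches from about 375 to 900 mm from the base axis. Payload 3.1 kg.
Tool frame: the origin (TCP) lies at the very end of the fingers, on their centre line; the grasp point (between the pads) lies robot.grip_point_offset behind it (robot.grip_point_offset is the distance from the TCP to the grasp point, in mm); z points along the fingers, y is the line along which they close (so a half turn about z gives the same grasp; the last joint's range is limited). The gripper opens to 87 mm and grips with 3 to 60 N. Pads are 19 mm wide; open, the fingers measure 117 mm over their backs; the gripper's body (75 mm by 190 mm) begins 51 mm behind the grasp point.
Start: joints at [-1.425, 0.527, 1.433, -0, 1.181, -0.178], TCP at [199.472, -592.29, 222.548] pointing down, gripper open.
Joint ranges: [-3.08, 3.08], [-0.75, 2.2], [0.22, 2.44], [-1.43, 4.57], [0, 2.65], [-2.85, 2.85]. Speed limits (rad/s): [2.79, 2.79, 3.14, 3.14, 3.14, 3.14].

## Interface

Orientations are given as a unit quaternion [w, x, y, z].
In Python, from cell import robot gives the robot as it stands.
- The arm moves only by the tool move_arm, never from a script. Its arguments are lists of equal length, an entry for each row: "translation": the shift along the tool's x, y, z in cm, a list of three; "spin": the turn about the tool's z in degrees. A call has 1 to 10 rows; each row is the pose to reach, as a shift and turn from the pose commanded when the call began, along the tool's axes at that moment; what a row does not reach only later rows make up. A row lasts 1/8 s, in which the tool goes at most 62.5 mm and 10.7 degrees, less where a joint would pass 70% of its speed; a pose out of reach is approached as far as the arm can. A call with a gripper value outside its range is refused whole. "grip" is the finger opening in cm, from 0 to 8.7, set as the call begins (left out, the last holds). The fingers move at their own pace and stop on an object; "squeeze" is the grip in N (left out, the last holds). Time passes only in rows, so rows that repeat a pose let the fingers close. It gives the time, the measured TCP pose, the force, the opening and the grip force at its end, in the units of the state.
- robot.read_state(): the state, without advancing time (a new reading comes with each control period).
- robot.snapshot(name): name is "scene" or "top" or "wrist"; returns a dict with "color" (400x640x3 uint8, blue, green, red), "mtx" (3x3 intrinsics, pixels), "T" (4x4, takes a point from camera to world coordinates); the wrist camera has in their place "hand_eye" (4x4, takes a point from camera to tool coordinates, whose origin is the TCP and whose axes are the flange's). Camera axes: x right, y down, z forward; pixel columns grow to the right and rows downward; lengths in mm; the calibration is good to about 2 mm. A picture is of the moment at which its call begins: read the wrist's pose just before it. There is no depth.
- robot.hand_in(): hands the job in; it is judged then, once.
The state is a dict: "clock": time; "qpos": joint angles; "joint_vel": joint speeds; "tau": joint torques, N m; "position": TCP position; "eef_rot": TCP orientation; "ft_force": force on the tool from outside, world axes, zero at the start; "torque": the same for the moment, N m; "grip_width": finger opening in mm; "grasp_force": force on a finger pad.
Only numpy, scipy, OpenCV 4.12 (cv2) and the standard library are available. Lean on these libraries where they do the work, as an engineer would, in place of code of your own. Each camera call takes 0.05 s, during which the arm holds its last target. There are 200 camera calls.

## Working session

There is one attempt and no reset: what is moved stays moved. The work goes in short steps, Python scripts to look and compute and a tool call to move; the robot and the scene stay as the last step left them, time stands still between calls to the robot, and variables do not carry over. Pictures are saved under pics/ and viewed, at most 10 in all, crops included, and the job is handed in when it is done.

Besides the shell and the picture viewer there is one more tool, called after "Request:" by a JSON object that holds its "method" and its "body", one argument or row to a line. move_arm: Moves the arm, as the interface text tells. Its arguments: {"type":"object","properties":{"translation":{"type":"array"},"spin":{"type":"array"},"grip":{"type":"number"},"squeeze":{"type":"number"}},"required":["translation","spin"]}

```bash
mkdir -p pics; ls
python3 - <<'E'
from cell import robot
import cv2
s=robot.read_state();print({k:s[k] for k in("clock","position","eef_rot","ft_force","grip_width")},robot.grip_point_offset)
for n in("scene","top"):
    p=robot.snapshot(n);cv2.imwrite(f"pics/{n}0.png",p["color"]);print(n,p["mtx"].tolist(),p["T"].round(3).tolist())
print(robot.snapshot("wrist")["hand_eye"].round(3).tolist())
E
```

```text
pics
{'clock': 0.0, 'position': array([ 199.37869561, -591.5894893 ,  221.5769204 ]), 'eef_rot': array([-1.06434136e-03,  9.86841306e-01,  1.61688289e-01,  2.56100526e-05]), 'ft_force': array([-0.13183432, -0.12069177, -0.52930176]), 'grip_width': 86.91639936300896} 18.700000000000003
scene [[439.7495425460713, 0.0, 313.328849678322], [0.0, 439.7495425460713, 199.2190677527951], [0.0, 0.0, 1.0]] [[-0.235, 0.783, -0.576, 1281.327], [0.972, 0.192, -0.135, 208.143], [0.005, -0.592, -0.806, 1013.179], [0.0, 0.0, 0.0, 1.0]]
top [[484.70185194984356, 0.0, 318.0408621766856], [0.0, 484.70185194984356, 193.87230313900344], [0.0, 0.0, 1.0]] [[0.009, -0.991, 0.135, 435.679], [-1.0, -0.008, 0.006, 40.412], [-0.005, -0.135, -0.991, 1306.657], [0.0, 0.0, 0.0, 1.0]]
[[-0.001, -0.962, -0.273, 74.875], [1.0, -0.001, -0.0, 0.9], [-0.0, -0.273, 0.962, -162.503], [0.0, 0.0, 0.0, 1.0]]
```

View pics/top0.png

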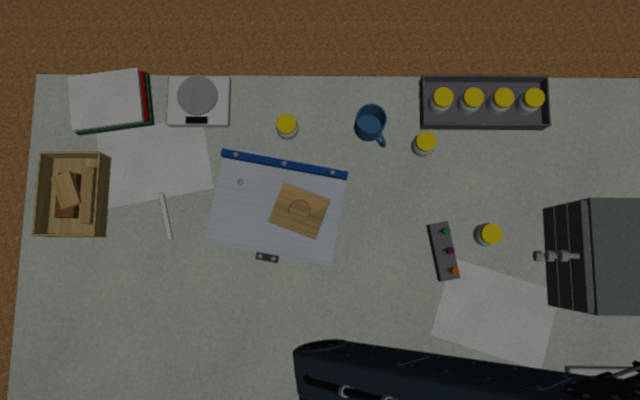

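View pics/scene0.png

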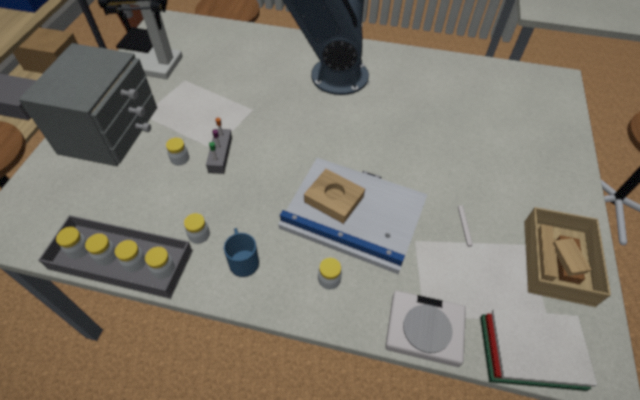

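The top view shows the fence from (222,153) to (347,175), the hole at (240,182), the block around (300,210) and the purple cap at about (450,250) between green (446,231) and orange (455,271). The scene view shows the purple cap at about (215,132), the hole at (388,235) and the block at (335,195).

```bash
cat > h.py <<'E'
import numpy as np, cv2
from scipy.spatial.transform import Rotation as R
from cell import robot
def toolT(s):
    w,x,y,z=s["eef_rot"];T=np.eye(4);T[:3,:3]=R.from_quat([x,y,z,w]).as_matrix();T[:3,3]=s["position"];return T
def snap(n):
    s=robot.read_state();p=robot.snapshot(n)
    T=p["T"] if n!="wrist" else toolT(s)@p["hand_eye"]
    return p["color"],p["mtx"],T
def ray(px,K,T):
    d=T[:3,:3]@np.linalg.solve(K,[px[0],px[1],1.]);return T[:3,3],d/np.linalg.norm(d)
def plane(px,K,T,z):
    o,d=ray(px,K,T);return o+d*(z-o[2])/d[2]
def cross(r1,r2):
    (a,u),(b,v)=r1,r2
    t=np.linalg.lstsq(np.c_[u,-v],b-a,rcond=None)[0]
    p,q=a+u*t[0],b+v*t[1];return (p+q)/2,np.linalg.norm(p-q)
def mask(c,lo,hi,roi=None):
    m=cv2.inRange(cv2.cvtColor(c,cv2.COLOR_BGR2HSV),np.array(lo),np.array(hi))
    if roi:
        k=np.zeros_like(m);x0,y0,x1,y1=roi;k[y0:y1,x0:x1]=1;m*=k
    return m
def blobs(m,amin=8):
    n,l,st,c=cv2.connectedComponentsWithStats(m)
    return sorted([(int(st[i,4]),c[i].round(1).tolist(),st[i,:4].tolist()) for i in range(1,n) if st[i,4]>=amin],reverse=True)
def totool(d,s): return toolT(s)[:3,:3].T@np.asarray(d)
E
python3 - <<'E'
from h import *
S={n:snap(n) for n in("top","scene")}
roi={"top":(425,215,470,290),"scene":(200,110,235,160)}
cap={}
for n,(c,K,T) in S.items():
    for nm,lo,hi in(("purple",(135,60,30),(172,255,255)),("green",(45,80,30),(85,255,255)),("orange",(3,120,80),(18,255,255))):
        b=blobs(mask(c,lo,hi,roi[n]));print(n,nm,b[:2])
        if b: cap.setdefault(nm,[]).append(ray(b[0][1],K,T))
for k,v in cap.items():
    if len(v)==2: print(k,cross(*v))
c,K,T=S["top"]
m=mask(c,(105,120,40),(125,255,255),(215,140,352,185))
ct=max(cv2.findContours(m,0,2)[0],key=cv2.contourArea);bx=cv2.boxPoints(cv2.minAreaRect(ct))
print("fence",bx.round(1).tolist(),[plane(p,K,T,54)[:2].round(1).tolist() for p in bx])
m=mask(c,(8,60,60),(30,255,255),(260,175,340,245))
ct=max(cv2.findContours(m,0,2)[0],key=cv2.contourArea);bx=cv2.boxPoints(cv2.minAreaRect(ct))
print("block",bx.round(1).tolist(),[plane(p,K,T,64)[:2].round(1).tolist() for p in bx])
g=cv2.cvtColor(c,cv2.COLOR_BGR2GRAY);print(g[176:189,233:248])
big=lambda c,r,f:cv2.resize(c[r[1]:r[3],r[0]:r[2]],None,fx=f,fy=f,interpolation=2)
cv2.imwrite("pics/topc.png",big(c,(195,140,355,270),4.5))
print("hole",plane((240,182),K,T,24))
E
```

```text
top purple [(39, [450.3, 250.1], [447, 247, 7, 7])]
top green [(45, [445.7, 230.3], [442, 227, 8, 7])]
top orange [(40, [454.9, 270.3], [452, 267, 7, 7])]
scene purple [(29, [215.2, 133.0], [213, 130, 5, 8])]
scene green [(32, [212.1, 145.6], [210, 142, 5, 8])]
scene orange [(21, [217.8, 120.9], [216, 118, 4, 7])]
purple (array([ 462.16536791, -279.94985492,   96.31526583]), np.float64(3.1131649532029804))
green (array([ 511.14449667, -270.11430523,   96.30675097]), np.float64(2.625419914964611))
orange (array([ 412.91984029, -290.36154229,   96.08766177]), np.float64(2.297748708090791))
fence [[220.39999389648438, 156.10000610351562], [221.89999389648438, 148.1999969482422], [347.29998779296875, 171.5], [345.79998779296875, 179.39999389648438]] [[704.8, 306.2], [726.0, 303.1], [666.0, -28.4], [645.1, -24.6]]
block [[267.8999938964844, 220.89999389648438], [283.0, 181.1999969482422], [329.8999938964844, 199.0], [314.79998779296875, 238.6999969482422]] [[533.7, 175.8], [637.3, 139.1], [591.8, 16.9], [489.2, 54.8]]
[[116 116 116 117 116 117 116 117 117 116 116 117 116 116 117]
 [115 115 116 115 116 116 116 116 116 117 116 116 116 116 115]
 [116 116 116 115 116 114 113 109 110 113 116 116 116 116 116]
 [115 115 116 116 113 103  93  90  94 103 113 115 115 116 114]
 [116 115 116 115 105  85  83  94 100 101 108 116 116 116 115]
 [117 116 116 113  95  75  89 106 108 102 106 115 116 116 117]
 [118 118 118 112  92  77  94 106 105 100 106 114 116 114 115]
 [117 117 117 116 105  93  95 100  98 103 113 117 116 116 116]
 [115 115 116 116 114 108 103 102 104 113 116 117 117 117 116]
 [115 114 115 116 115 113 110 111 113 116 116 116 117 117 116]
 [114 115 115 115 115 115 116 115 115 115 115 116 116 115 116]
 [114 114 114 114 113 114 114 115 115 114 115 116 115 116 116]
 [114 114 115 115 114 113 113 114 114 114 113 114 115 115 115]]
hole [640.69053843 257.46043866  24.        ]
```

View pics/topc.png

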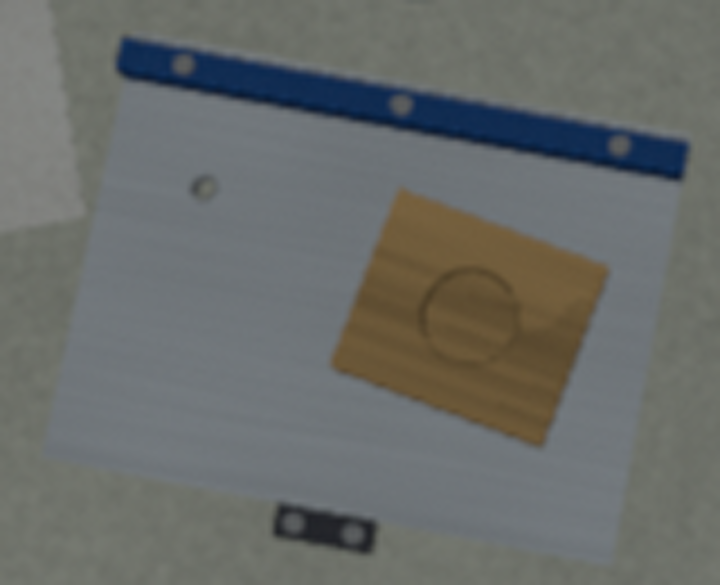

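The crop shows the fence, the bright hole at crop (204,187), and the block turned about 10° from the fence. I'll go to a point above the pin, keeping clear of the cabinet on the right.

Request:
{"method": "move_arm", "body": {
  "translation": [
    [4,-6,0],
    [8,-12,0],
    [12,-18,0],
    [14.1,-22.9,0],
    [19,-22.5,0],
    [24,-22.1,0],
    [29,-21.7,-1],
    [34.85,-21.2,2],
    [34.85,-21.2,2],
    [34.85,-21.2,2]
  ],
  "spin": [0,0,0,0,2,4,7,7,7,7]
}}

```text
clock: 1.5
position: [461.5, -279.7, 202.1]
eef_rot: [-0.001, 0.995, 0.102, -0.001]
ft_force: [-0.5, 0.3, -0.2]
grip_width: 87.3
grasp_force: 0.0
```

Run:
```python
from h import *
s=robot.read_state();print(s["clock"],s["position"],toolT(s)[:3,:3].round(4).tolist())
c,K,T=snap("wrist");cv2.imwrite("pics/w1.png",c);print(K.tolist())
for nm,lo,hi in(("purple",(135,60,30),(172,255,255)),("green",(45,80,30),(85,255,255)),("orange",(3,120,80),(18,255,255))):
    b=blobs(mask(c,lo,hi),100)[:2];print(nm,b,[plane(x[1],K,T,96) for x in b])
```

```text
1.5 [ 461.51380978 -279.6820885   202.0827231 ] [[0.9793, 0.2023, -0.0017], [0.2023, -0.9793, 0.0009], [-0.0015, -0.0013, -1.0]]
[[311.80931246934324, 0.0, 319.4468617018152], [0.0, 311.80931246934324, 200.1870545838332], [0.0, 0.0, 1.0]]
purple [(357, [320.1, 199.9], [311, 188, 20, 24])] [array([ 460.75531004, -281.17245868,   96.        ])]
green [(348, [321.2, 143.2], [311, 133, 21, 21])] [array([ 510.06853777, -271.95067456,   96.        ])]
orange [(238, [319.2, 253.5], [311, 246, 18, 17])] [array([ 409.22243953, -290.94321921,   96.        ])]
```

View pics/w1.png

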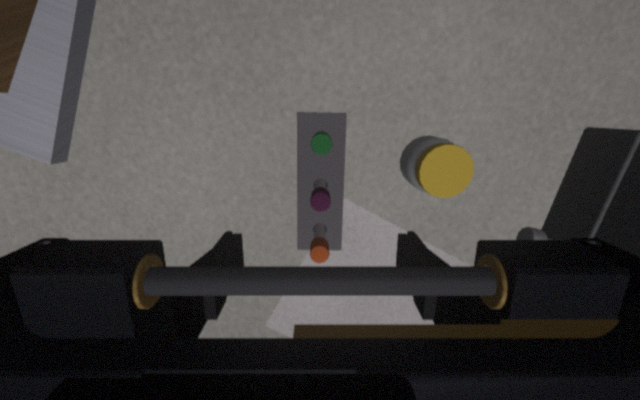

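The wrist view shows the stand lined up vertically in the image, with the purple cap at (320,200) between green (321,143) and orange (319,253). I'll descend onto the cap and close.

Request:
{"method": "move_arm", "body": {
  "translation": [
    [0,0.1,4],
    [0,0.1,8],
    [0,0.1,11],
    [0,0.1,12.8],
    [0,0.1,12.8]
  ],
  "spin": [0,0,0,0,0],
  "grip": 4.5
}}

```text
clock: 2.17
position: [460.5, -281.5, 74.2]
eef_rot: [-0.001, 0.995, 0.1, -0.001]
ft_force: [0.5, 0.2, 0.7]
grip_width: 48.0
grasp_force: 0.0
```

Request:
{"method": "move_arm", "body": {
  "translation": [
    [0,0,0],
    [0,0,0],
    [0,0,0],
    [0,0,0],
    [0,0,0],
    [0,0,0]
  ],
  "spin": [0,0,0,0,0,0],
  "grip": 0.5,
  "squeeze": 20
}}

```text
clock: 2.92
position: [462.6, -281.3, 75.1]
eef_rot: [0.0, 0.995, 0.101, 0.0]
ft_force: [0.4, 0.4, 6.5]
grip_width: 17.0
grasp_force: 20.0
```

Request:
{"method": "move_arm", "body": {
  "translation": [
    [0,0,-2],
    [0,0,-4.5],
    [0,0,-8],
    [0,0,-11],
    [2,-4,-12],
    [5,-9,-12],
    [7.7,-15,-12],
    [10.2,-20,-12],
    [12.8,-25,-12],
    [15.4,-30,-12]
  ],
  "spin": [0,0,0,0,2,5,8,11,14,18]
}}

```text
clock: 4.18
position: [552.8, 45.6, 194.1]
eef_rot: [0.0, 0.998, -0.057, -0.0]
ft_force: [1.0, -0.9, -1.1]
grip_width: 17.3
grasp_force: 20.0
```

Run:
```python
from h import *
s=robot.read_state();M=toolT(s)[:3,:3];print(s["clock"],s["position"],M.round(4).tolist(),s["ft_force"],s["grip_width"])
d=np.array([611.5,263.3,150])-s["position"];print(M.T@d)
```

```text
4.175 [552.82199939  45.57706297 194.13065218] [[0.9936, -0.1133, -0.0005], [-0.1133, -0.9936, -0.0002], [-0.0005, 0.0002, -1.0]] [ 0.95883315 -0.91482644 -1.07030431] 17.25119806865543
[  33.6508839  -222.98023734   44.06054125]
```

Request:
{"method": "move_arm", "body": {
  "translation": [
    [1,-5,0],
    [2,-11,0],
    [3,-17,1],
    [3.4,-21,3],
    [3.4,-22.3,5],
    [3.4,-22.3,8],
    [3.4,-22.3,9.4],
    [3.4,-22.3,9.4],
    [3.4,-22.3,9.4]
  ],
  "spin": [1,2,3,4,4,4,4,4,4]
}}

```text
clock: 5.3
position: [612.3, 261.0, 101.5]
eef_rot: [-0.0, 0.996, -0.091, 0.001]
ft_force: [-1.0, -0.1, 0.3]
grip_width: 17.4
grasp_force: 20.0
```

Run:
```python
from h import *
s=robot.read_state();M=toolT(s)[:3,:3];print(s["clock"],s["position"],M.round(4).tolist(),s["ft_force"],s["grip_width"])
c,K,T=snap("wrist");cv2.imwrite("pics/w2.png",c)
print("purple",blobs(mask(c,(135,60,30),(172,255,255)),60))
```

```text
5.3 [612.25440639 261.0230361  101.50498864] [[0.9834, -0.1812, 0.0017], [-0.1812, -0.9834, 0.0003], [0.0016, -0.0006, -1.0]] [-0.9847916  -0.13044335  0.29407604] 17.416348811827557
purple [(577, [320.1, 256.4], [304, 244, 33, 24])]
```

View pics/w2.png

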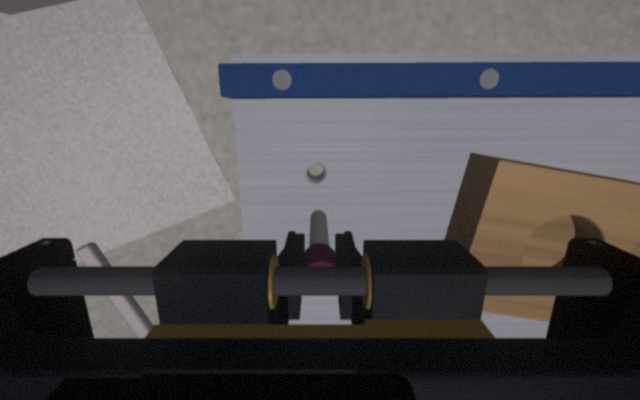

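The fence is level in the image, so the tool is square to the jig. The hole is at about (316,172) and the pin shaft runs from the cap (320,256) up to its foot at about (318,212). I'll measure both.

Run:
```python
from h import *
s=robot.read_state();X=toolT(s)
c,K,T=snap("wrist");g=cv2.cvtColor(c,cv2.COLOR_BGR2GRAY)
print(g[158:186,302:332:1]);print(c[204:244:3,304:334].max(2))
Xi=np.linalg.inv(X)
def tl(px,z): p=plane(px,K,T,z);return (Xi@np.r_[p,1])[:3].round(2)
print("hole px316,172 tool",tl((316,172),24),"px/mm",tl((317,172),24)-tl((316,172),24),tl((316,173),24)-tl((316,172),24))
for z in(37,39.5,42):print(z,"foot",tl((318.5,211),z))
print("cap",tl((320.1,256.4),109))
```

```text
[[138 140 138 136 140 138 136 139 137 137 139 139 138 136 140 139 138 137
  137 139 139 137 137 137 139 139 136 136 138 137]
 [135 136 135 135 134 138 134 134 133 135 136 137 137 136 136 136 136 133
  135 137 136 134 137 137 138 136 134 134 136 136]
 [133 135 135 134 131 135 135 132 132 136 135 134 134 134 132 131 135 133
  136 136 134 132 137 134 134 137 133 134 134 134]
 [133 135 135 132 135 133 135 134 133 135 133 135 134 130 128 131 132 134
  129 135 133 135 133 135 134 133 134 133 134 135]
 [137 136 134 134 135 135 137 137 134 135 135 132 133 129 128 128 128 129
  130 132 131 133 134 135 134 137 135 135 135 137]
 [133 137 137 135 136 135 138 134 136 136 132 132 133 130 132 125 123 122
  125 123 128 135 138 137 137 135 137 138 135 138]
 [137 136 137 135 137 138 137 137 138 134 133 132 131 128 128 125 124 126
  119 121 121 130 134 139 139 139 139 138 137 137]
 [137 136 142 137 139 137 138 135 134 131 131 129 131 132 127 130 128 130
  124 120 117 122 130 138 138 132 136 138 139 137]
 [136 136 138 137 139 137 134 130 130 127 127 127 129 127 129 132 131 131
  131 130 119 113 124 131 
[... 3689 characters left out ...]
 65  67  69  75  72  73  71  73  76
   74  75  75  74  77  89 116 139 141 140 140 140]
 [ 85 130 139 140 134 115  81  61  66  66  69  72  71  69  73  71  72  74
   72  77  76  75  77  82 111 133 143 140 142 141]
 [ 84 131 141 141 133 102  72  61  65  65  67  72  70  69  69  72  78  74
   74  74  77  75  73  76  97 128 142 139 140 139]
 [ 83 126 139 138 131 100  70  60  57  60  61  59  56  52  48  45  45  52
   58  59  60  65  65  69  88 117 136 140 141 137]]
hole px316,172 tool [30.04 -1.99 77.94] px/mm [0.   0.78 0.  ] [-0.79  0.    0.  ]
37 foot [ 2.250e+00 -4.000e-02  6.488e+01]
39.5 foot [ 3.050e+00 -3.000e-02  6.238e+01]
42 foot [ 3.850e+00 -2.000e-02  5.988e+01]
cap [-0.63  1.05 -7.13]
```

Request:
{"method": "move_arm", "body": {
  "translation": [
    [1.5,-0.1,0],
    [3.1,-0.17,0],
    [3.1,-0.17,0],
    [3.1,-0.17,0.7],
    [3.1,-0.17,1.3],
    [3.1,-0.17,1.7],
    [3.1,-0.17,2.1],
    [3.1,-0.17,2.1]
  ],
  "spin": [0,0,0,0,0,0,0,0]
}}

```text
clock: 6.4
position: [641.9, 257.6, 79.0]
eef_rot: [0.0, 0.996, -0.09, -0.0]
ft_force: [0.5, 0.2, 0.4]
grip_width: 17.3
grasp_force: 20.0
```

Request:
{"method": "move_arm", "body": {
  "translation": [
    [0,0,0.5],
    [0,0,1.0],
    [0,0,1.3],
    [0,0,1.6],
    [0,0,1.7],
    [0,0,1.7]
  ],
  "spin": [0,0,0,0,0,0]
}}

```text
clock: 7.15
position: [642.6, 257.7, 63.2]
eef_rot: [-0.0, 0.996, -0.091, 0.001]
ft_force: [0.4, 0.4, 3.4]
grip_width: 17.0
grasp_force: 20.0
```

Request:
{"method": "move_arm", "body": {
  "translation": [
    [0,0,0.1],
    [0,0,0.2],
    [0,0,0.3]
  ],
  "spin": [0,0,0]
}}

```text
clock: 7.52
position: [644.5, 257.8, 62.9]
eef_rot: [-0.001, 0.996, -0.09, 0.003]
ft_force: [-0.5, -0.9, 15.8]
grip_width: 17.4
grasp_force: 19.9
```

Resting on the table. Releasing and rising.

Request:
{"method": "move_arm", "body": {
  "translation": [
    [0,0,-0.3],
    [0,0,-0.3],
    [0,0,-0.3],
    [0,0,-0.3],
    [0,0,-2],
    [0,0,-5],
    [0,0,-9],
    [-1,0,-12],
    [-3,3,-12],
    [-3,3,-12]
  ],
  "spin": [0,0,0,0,0,0,0,0,0,0],
  "grip": 4.5
}}

```text
clock: 8.78
position: [605.7, 232.5, 181.2]
eef_rot: [0.0, 0.996, -0.091, -0.0]
ft_force: [1.6, 0.3, -0.3]
grip_width: 45.1
grasp_force: 0.0
```

Run:
```python
from h import *
s=robot.read_state();X=toolT(s);Xi=np.linalg.inv(X);print(s["clock"],s["position"],X[:3,:3].round(4).tolist())
c,K,T=snap("wrist");ct,Kt,Tt=snap("top");cs,Ks,Ts=snap("scene")
cv2.imwrite("pics/w3.png",c)
r=[]
for n,cc,k,t,roi in(("w",c,K,T,None),("top",ct,Kt,Tt,(215,150,280,220)),("scene",cs,Ks,Ts,(360,180,420,250))):
    b=blobs(mask(cc,(135,60,30),(172,255,255),roi),10)[:2];print(n,b)
    if b:r.append(ray(b[0][1],k,t))
for i in range(len(r)):
  for j in range(i): print(i,j,cross(r[i],r[j]))
```

```text
8.775 [605.66048373 232.48477759 181.16735498] [[0.9834, -0.1812, -0.0006], [-0.1812, -0.9834, -0.0004], [-0.0005, 0.0005, -1.0]]
w [(361, [281.0, 168.0], [271, 157, 21, 23])]
top []
scene [(29, [390.8, 222.9], [389, 220, 5, 7])]
1 0 (array([639.98645705, 259.36131038,  80.08783124]), np.float64(1.2416281206809916))
```

View pics/w3.png

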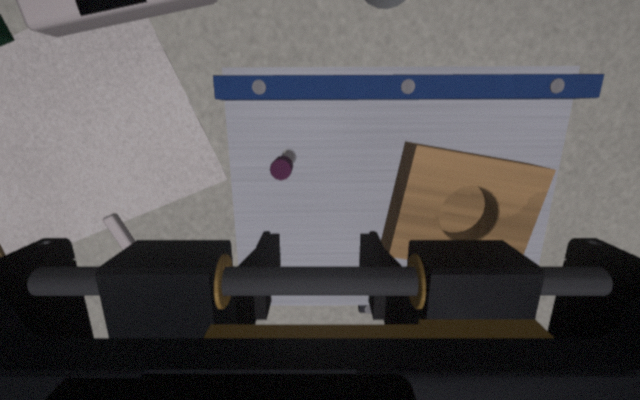

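The pin stands upright in the hole: the cap at (281,168) triangulates to z≈80, and 81 is fully home. The block's well is at about (469,212). Next I'll close the fingers and lower them into the well, just above its floor.

Request:
{"method": "move_arm", "body": {
  "translation": [
    [-0.6,5,0],
    [-1.2,10,0],
    [-1.74,14.1,0],
    [-1.74,14.1,3],
    [-1.74,14.1,7],
    [-1.74,14.1,9.5],
    [-1.74,14.1,9.5]
  ],
  "spin": [0,0,0,0,0,0,0],
  "grip": 0
}}

```text
clock: 9.8
position: [564.1, 98.2, 82.5]
eef_rot: [0.0, 0.996, -0.09, -0.002]
ft_force: [0.6, 0.8, 1.3]
grip_width: 0.6
grasp_force: 0.0
```

Run:
```python
from h import *
s=robot.read_state();X=toolT(s);Xi=np.linalg.inv(X);print(s["clock"],s["position"],s["grip_width"])
ct,Kt,Tt=snap("wrist")
cv2.imwrite("pics/w4.png",ct)
```

```text
9.8 [564.06384823  98.21032423  82.50600821] 0.6424474253136654
```

View pics/w4.png

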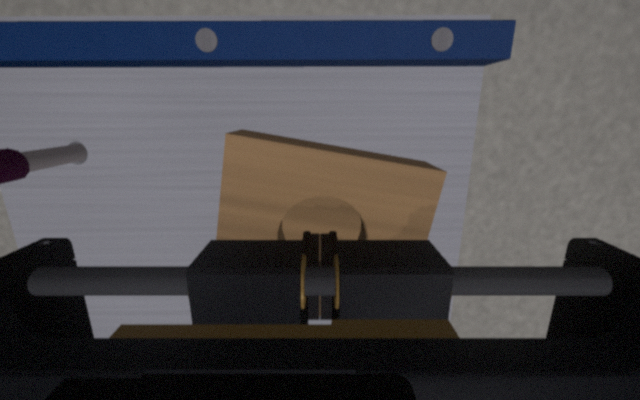

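The fingers are centred over the well in columns (tips at 320, well centre about 321). Lowering.

Request:
{"method": "move_arm", "body": {
  "translation": [
    [0,0,1],
    [0,0,2],
    [0,0,3],
    [0,0,4],
    [0,0,4]
  ],
  "spin": [0,0,0,0,0]
}}

```text
clock: 10.48
position: [564.0, 97.9, 43.5]
eef_rot: [0.0, 0.996, -0.091, -0.001]
ft_force: [-0.6, 0.8, -0.7]
grip_width: 0.4
grasp_force: 0.0
```

Request:
{"method": "move_arm", "body": {
  "translation": [
    [0.8,0,0],
    [1.6,0,0],
    [2.4,0,0],
    [3.2,0,0],
    [4,0,0],
    [4.6,0,0],
    [5.2,0,0],
    [5.6,0,0],
    [5.9,0,0],
    [6.1,0,0]
  ],
  "spin": [0,0,0,0,0,0,0,0,0,0]
}}

```text
clock: 11.72
position: [614.5, 88.5, 44.4]
eef_rot: [0.0, 0.996, -0.09, -0.011]
ft_force: [-20.8, 2.9, 18.8]
grip_width: 0.2
grasp_force: 10.9
```

```bash
cat > blk.py <<'E'
from h import *
ex=np.array([.9834,-.1812]);ey=np.array([.1812,.9834]);C=np.array([577.6,157.4])
s=robot.read_state();d=s["position"][:2]-C;f=s["ft_force"];t=robot.read_state()
print("tcp jig",d@ex,d@ey,s["position"][2],"F jig",f[:2]@ex,f[:2]@ey,f[2],"t",s["clock"])
for n,roi in(("top",(215,140,345,245)),):
    c,K,T=snap(n);m=mask(c,(8,60,40),(30,255,255),roi)
    ct=max(cv2.findContours(m,0,2)[0],key=cv2.contourArea)
    bx=cv2.boxPoints(cv2.minAreaRect(ct));P=np.array([plane(p,K,T,64)[:2] for p in bx])-C
    print(n,cv2.contourArea(ct),np.c_[P@ex,P@ey].round(1).tolist())
    cv2.imwrite(f"pics/blk{s['clock']:.1f}.png",cv2.resize(c[100:280,150:400],None,fx=3,fy=3))
E
python3 blk.py
```

```text
tcp jig 48.817456922421 -61.049161994962134 44.40674748467445 F jig -20.988907041803998 -0.9636148709575552 18.778783639713513 t 11.725
top 29.0 [[47.0, -118.0], [76.2, -116.1], [76.8, -125.4], [47.6, -127.3]]
```

Run:
```python
from h import *
c,K,T=snap("scene");a=cv2.resize(c[130:270,260:430],None,fx=4,fy=4,interpolation=2)
w,_,_=snap("wrist")
cv2.imwrite("pics/a5.png",np.vstack([np.hstack([a[:300,:340]*0]*2)[:0] if 0 else cv2.resize(a,(480,396)),cv2.resize(w[0:260],(480,195))]))
```

```text
(no output)
```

View pics/a5.png

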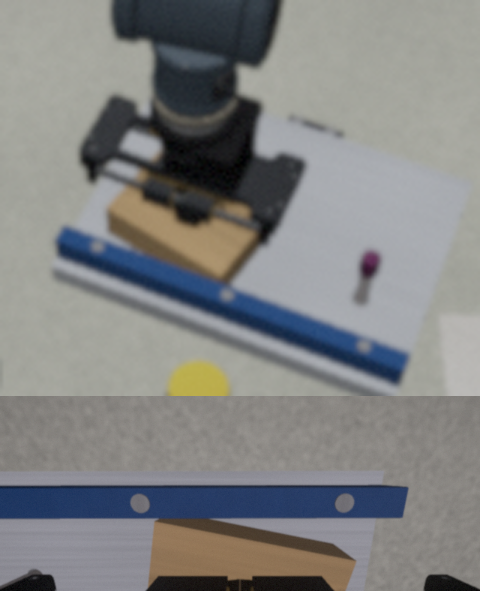

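The left far corner of the block touches the fence (around (225,280) upper picture), and the block is still turned about 10°. I'll keep pushing gently while turning the fingers anticlockwise, and ease the downward load.

Request:
{"method": "move_arm", "body": {
  "translation": [
    [0,0,-0.2],
    [0,0.2,-0.2],
    [0.1,0.3,-0.2],
    [0.2,0.4,-0.2],
    [0.3,0.5,-0.2],
    [0.4,0.6,-0.2]
  ],
  "spin": [-2,-4,-6,-8,-10,-10]
}}

```text
clock: 12.62
position: [626.0, 81.9, 46.3]
eef_rot: [-0.001, 1.0, -0.003, -0.002]
ft_force: [-5.4, 6.6, 1.5]
grip_width: 0.6
grasp_force: 3.3
```

```bash
cat > wr.py <<'E'
from h import *
ex=np.array([.9834,-.1812]);ey=np.array([.1812,.9834]);C=np.array([577.6,157.4])
s=robot.read_state();d=s["position"][:2]-C;f=s["ft_force"]
c,K,T=snap("wrist")
print("tcp jig",d@ex,d@ey,s["position"][2],"F jig",f[:2]@ex,f[:2]@ey,f[2],"t",s["clock"])
# far block edges visible in the wrist view: block mask, upper envelope (top of far face), on the jig axes
m=mask(c,(5,55,40),(25,255,255),(0,0,640,235));m=cv2.morphologyEx(m,cv2.MORPH_OPEN,np.ones((5,5)))
ct=max(cv2.findContours(m,0,2)[0],key=cv2.contourArea)
ap=cv2.approxPolyDP(ct,4,True)[:,0]
for p in ap:
    q=plane(p,K,T,64)[:2]-C;print(p.tolist(),"z64:",(q@ex).round(1),(q@ey).round(1))
cv2.imwrite("pics/last.png",c)
E
python3 wr.py
```

```text
tcp jig 61.320314515693866 -65.49371659724945 46.26710867729558 F jig -6.4957545916469766 5.5040162429058705 1.452189585060336 t 12.625
[200, 169] z64: 100.4 -2.5
[196, 234] z64: 67.2 -2.8
[460, 234] z64: 90.2 -132.2
[465, 213] z64: 101.2 -131.3
[447, 206] z64: 103.1 -121.7
[211, 166] z64: 102.7 -7.5
```

Flush: the block's far edge now reads x≈100–101 at both ends, with centre y≈-67. Now I'll slide it along the fence towards the pin.

Request:
{"method": "move_arm", "body": {
  "translation": [
    [0.05,-1.0,0],
    [0.1,-2.0,0],
    [0.25,-3.0,0],
    [0.45,-4.0,0],
    [0.65,-5.0,0],
    [0.8,-6.0,0],
    [1.0,-7.0,0],
    [1.2,-8.0,0],
    [1.35,-8.85,0],
    [1.35,-8.85,0]
  ],
  "spin": [0,0,0,0,0,0,0,0,0,0]
}}

```text
clock: 13.92
position: [641.7, 170.2, 46.6]
eef_rot: [-0.001, 1.0, -0.003, 0.0]
ft_force: [-1.8, 0.6, -0.9]
grip_width: 0.2
grasp_force: 1.0
```

```bash
python3 wr.py
```

```text
tcp jig 60.768072059928414 24.170230576460632 46.59554210393559 F jig -1.8966170359386385 0.27104362125835596 -0.9463951688597074 t 13.925
[198, 234] z64: 66.5 86.0
[462, 234] z64: 89.6 -43.7
[467, 213] z64: 100.6 -42.9
[457, 207] z64: 102.7 -37.2
[209, 166] z64: 101.8 83.3
[202, 175] z64: 96.9 86.2
```

Request:
{"method": "move_arm", "body": {
  "translation": [
    [-0.2,-0.7,0],
    [-0.1,-1.4,0],
    [0,-2.0,0],
    [0.05,-2.5,0],
    [0.1,-2.8,0],
    [0.2,-3.1,0],
    [0.2,-3.1,0]
  ],
  "spin": [0,0,0,0,0,0,0]
}}

```text
clock: 14.85
position: [642.7, 198.5, 46.4]
eef_rot: [0.001, 1.0, -0.003, -0.002]
ft_force: [-4.7, -6.5, 2.0]
grip_width: 0.5
grasp_force: 3.2
```

```bash
python3 wr.py
```

```text
tcp jig 56.533433795078096 52.21850869641989 46.36751794664926 F jig -3.4180273939349304 -7.262800082192151 2.008874414963033 t 14.85
[213, 234] z64: 63.9 106.6
[477, 234] z64: 86.7 -23.0
[484, 208] z64: 100.3 -22.1
[219, 163] z64: 99.9 106.7
```

Seated: far edge x≈100 at both ends, left end at y≈106, and 7 N against the pin. Next comes the firm diagonal push, starting downwards.

Request:
{"method": "move_arm", "body": {
  "translation": [
    [0,0,0.4],
    [0,0,0.8],
    [0,0,1.0],
    [0.3,-0.1,1.1],
    [0.5,-0.2,1.2],
    [0.5,-0.2,1.2]
  ],
  "spin": [0,0,0,0,0,0]
}}

```text
clock: 15.65
position: [642.2, 199.0, 38.4]
eef_rot: [0.003, 1.0, -0.003, -0.007]
ft_force: [-19.6, -11.7, 28.9]
grip_width: 0.5
grasp_force: 16.6
```

```bash
python3 wr.py
```

```text
tcp jig 56.03479244681321 52.60838741224551 38.429219460179226 F jig -17.144956462214786 -15.043359860096807 28.946230853383607 t 15.65
[209, 234] z64: 67.2 106.5
[489, 234] z64: 90.0 -23.2
[495, 213] z64: 100.5 -22.5
[480, 206] z64: 102.5 -14.5
[220, 163] z64: 101.6 104.4
[214, 167] z64: 99.4 106.8
```

Request:
{"method": "move_arm", "body": {
  "translation": [
    [0.1,-0.1,-0.05],
    [0.25,-0.2,-0.1],
    [0.25,-0.2,-0.1],
    [0.25,-0.2,-0.1],
    [0.25,-0.2,-0.1]
  ],
  "spin": [0,0,0,0,0]
}}

```text
clock: 16.32
position: [642.2, 199.0, 38.5]
eef_rot: [0.004, 1.0, -0.002, -0.01]
ft_force: [-20.9, -16.8, 28.9]
grip_width: 0.1
grasp_force: 17.5
```

```bash
python3 wr.py
python3 - <<'E'
from h import *
c,K,T=snap("scene");w=cv2.imread("pics/last.png")
a=cv2.resize(c[150:270,270:430],(533,400),interpolation=2)
cv2.imwrite("pics/fin.png",np.vstack([a[:, :],cv2.resize(w[60:240],(533,150))]))
E
```

```text
tcp jig 56.0129956346307 52.6421123867657 38.480030641637285 F jig -17.530980118205218 -20.290184309466632 28.854944920617374 t 16.325
[210, 234] z64: 67.4 106.2
[489, 234] z64: 90.1 -23.2
[495, 213] z64: 100.6 -22.4
[474, 205] z64: 102.6 -11.6
[220, 163] z64: 101.8 104.4
[214, 168] z64: 99.1 106.8
```

View pics/fin.png

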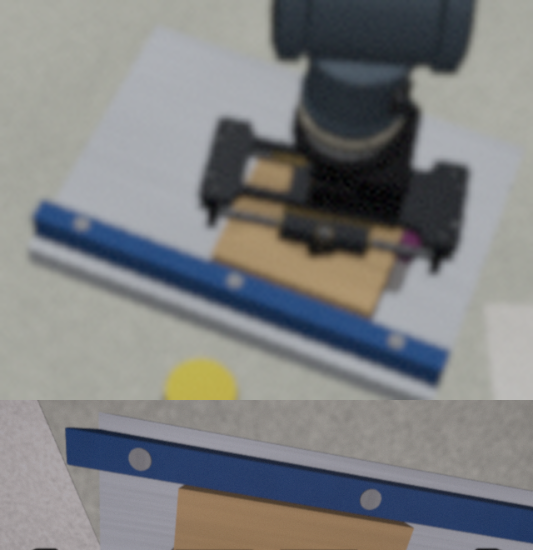

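The block is flush along the fence and against the pin, whose cap shows at (412,240) just beyond the block's end. The push is steady at about 18 N into the fence, 20 N towards the pin and 29 N down, so I'm handing in.

```bash
python3 -c "
from cell import robot
print(robot.hand_in())"
```

```text
the job is handed in; nothing more can be done
None
```

I handed the job in at about 16 s: the stop pin is fully home and released, and the arm is holding the block flush to the fence and pin with a push of about 18 N into the fence, 20 N towards the pin and 29 N down.

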